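# Tuck the flap of a parts carton under its lip

## Robot

A 6-joint arm with a two-finger parallel gripper is mounted at the origin on the work surface. World frame = base frame: x ahead of the robot, y to its left, z up, the work surface at z = 0. Lengths are in mm, angles in rad, forces in N, time in s.
With the tool pointing down it reaches from about 350 to 875 mm from the base axis. Payload 4.2 kg.
Tool frame: the origin (TCP) lies at the very end of the fingers, on their centre line; the grasp point (between the pads) lies 19 mm behind it (arm.grip_point_offset is the distance from the TCP to the grasp point, in mm); z points along the fingers, y is the direction in which the jaws open and shut (so a half turn about z gives the same grasp; the last joint's range is limited). The gripper opens to 85 mm and grips with 20 to 120 N. Pads are 22 mm wide; open, the fingers measure 114 mm over their backs; the gripper's body (76 mm by 85 mm) begins 54 mm behind the grasp point. The pads swing forward as they close: fully open they stand 13 mm farther back than shut.
Start: joints at [1.52, 0.385, 0.008, 0, -1.194, -0.259], TCP at [190.51, 595.235, 231.312] pointing down, gripper open.
Joint ranges: [-3.14, 3.14], [-1.21, 2.06], [-1.07, 1.41], [-3.16, 2.05], [-2.99, -0.16], [-3.1, 3.1]. Speed limits (rad/s): [2.79, 2.79, 3.14, 3.14, 3.14, 3.14].

## Interface

Orientations are given as a unit quaternion [x, y, z, w].
In Python, from bench import arm gives the robot as it stands.
- The arm moves only by the tool drive_tool, never from a script. Its argument "steps" is a list of rows, each a list of 5 numbers: the shift along the tool's x, y, z in m, then the turn about the tool's z in degrees, then the finger opening in m, from 0 to 0.0854. A call has 1 to 20 rows; each row shifts and turns the commanded pose from where the row before left it, along the tool's axes as they then stand; what a row does not reach is not made up. A row lasts 1/10 s, in which the tool goes at most 50 mm and 8.59 degrees, less where a joint would pass 70% of its speed; a pose out of reach is approached as far as the arm can. A call is refused whole if a number of a shift passes 0.05 or a number of a turn 8.59, either way. A call with a gripper value outside its range is refused whole. The fingers move at their own pace and stop on an object; the grip force is fixed at half the most. Time passes only in rows, so rows that do not move let the fingers close. It gives the time, the measured TCP pose, the force and the opening at its end, in the units of the state.
- arm.read_state(): the state, without advancing time (a new reading comes with each control period).
- arm.get_image(name): name is "scene" or "side" or "wrist"; returns (picture, depth): 400x640x3 uint8, blue, green, red; 400x640 float32, mm along the optical axis (not along the pixel's ray), 0 where there is no reading.
- arm.camera_params(name): a dict with "K" (3x3 intrinsics, pixels), "world_to_cam" (4x4, takes a point from world to camera coordinates); the wrist camera has in their place "mount" (4x4, takes a point from camera to tool coordinates, whose origin is the TCP and whose axes are the flange's). Camera axes: x right, y up, looking along -z (the intrinsics and any distortion apply to the point x, -y, -z); pixel columns grow to the right and rows downward; lengths in mm; the calibration is good to about 2 mm. The wrist camera is an equidistant fisheye: a pixel r from the principal point sees the ray r / f radians off the axis. A picture is of the moment at which its call begins: read the wrist's pose just before it. camera_params takes no time and is no camera call.
- arm.job_done(): hands the job in, once; it reports no verdict.
The state is a dict: "clock": time; "joints": joint angles; "joint_vel": joint speeds; "joint_efforts": joint torques, N m; "position": TCP position; "ee_rot": TCP orientation; "contact_force": force on the tool from outside, world axes, zero at the start; "wrist_torque": the same for the moment, N m; "gripper_width": finger opening in mm.
Only numpy, scipy, OpenCV 4.12 (cv2) and the standard library are available. Lean on these libraries where they do the work, as an engineer would, in place of code of your own. Each camera call takes 0.05 s, during which the arm holds its last target.

## Task

Close the open cardboard parts carton with your fingertips: push its creased flap over, still bent, until the free edge rests on the ledge just short of the raised lip at the other end, then press the flap flat at its crease so that the edge slides underneath the lip and stays there. Only push and press, pick nothing up: leave the carton standing where it is without shoving it about, and do not disturb the yellow bin, the bottle or the small box beside it.

Things in the scene. Friction and masses are not known exactly. Their poses are not given: they have to be found in the camera images.
- carton: brown cardboard carton full of parts, 2 kg, loose on the bench, 150 mm along its x, 190 mm along its y. Origin: centre of its underside; z up. The flap is hinged at the +y end, 80 mm above the bench, and folds over towards the lip at the -y end. Top rim strips: upper face 82 mm up, opening between them 116 mm wide along x.
- flap (a joint): angle (rad) of the flap's inner panel: 0 = level over the opening, pointing to carton -y; pi/2 = upright; more = leaning outwards (limit 2.3). Starts 1.7 to 2.1. Stays where left (0.05 N m friction, no spring). Inner panel: 108 mm wide along carton x, centred, 80 mm from hinge to crease, 4 mm thick, hinge line in its mid-plane.
- crease (a joint): angle (rad) by which the outer panel (108 mm wide, 50 mm from crease to free edge, 4 mm thick) is bent inwards from the inner panel's plane; 0 = flat, goes no farther back. Stays where left (0.03 N m friction, no spring). Starts 1.1 to 1.35: so bent, the edge comes down on the ledge short of the lip. Flat, the flap is 130 mm long; flattened too early it lands on top of the lip.
- flap_hinge (a point): middle of the hinge line (carton x 0, y +65 mm, 80 mm up); its axes turn with the inner panel: -y from hinge to crease, z out of the outer face (up when closed); at flap = 0 they are the carton's axes
- crease_mid (a point): middle of the crease line between the two panels of the flap, 80 mm from the hinge
- flap_edge (a point): middle of the flap's free edge, at its very end, in mid-thickness. Flat and tucked it lies at carton y -65 mm, 80 mm up, 12 mm beneath the lip
- lip_edge (a point): middle of the lip's inner edge (carton x 0, y -53 mm, 90 mm up). The lip, 150 mm wide, spans carton y -53 to -95 mm, underside 88, top 92 mm above the bench. Beneath is a flat ledge, upper face 77 mm up, from y -25 to -91 mm: the slot between is 11 mm high and open towards +y
- bin: bystander: open yellow plastic parts bin, 100 x 150 x 70 mm high, loose; origin at the centre of its underside
- bottle: bystander: white plastic bottle with a cap, 52 mm in diameter, 160 mm high, loose, standing; origin at the centre of its underside
- small_box: bystander: small closed cardboard box, 60 x 90 x 50 mm high, loose; origin at the centre of its underside
Mind the look-alikes: they are no part of the job. There is more than one size of the carton; the job needs the middle-sized.

How it is judged:
By the outcome, as a careful person would: the job done as asked, in the order asked, and still so for the second after the job is handed in, with the robot touching nothing.
It also fails if it takes over 35 s, if anything falls off the work surface, if the arm or the gripper's body presses on something with over 40 N, if the wrist force passes 120 N, or if a joint passes its speed limit or range.

## Working session

There is one attempt and no reset: what is moved stays moved. The work goes in short steps, Python scripts to look and compute and a tool call to move; the robot and the scene stay as the last step left them, time stands still between calls to the robot, and variables do not carry over. Pictures are saved under pics/ and viewed, and the job is handed in when it is done.

Besides the shell and the picture viewer there is one more tool, called in YAML: its name, and indented under it one key for each argument. drive_tool: Moves the arm, as the interface text tells. Its arguments: {"type":"object","properties":{"steps":{"type":"array"}},"required":["steps"]}

```bash
ls; mkdir -p pics; cat > h.py <<'E'
from bench import arm
import numpy as np, cv2
def snap(n,tag):
    im,d=arm.get_image(n); cv2.imwrite(f'pics/{tag}.png',im); np.save(f'pics/{tag}_d.npy',d); return im,d
def pt(n,u,v,d):
    p=arm.camera_params(n);K=np.array(p['K']);W=np.array(p['world_to_cam'])
    z=d[int(round(v)),int(round(u))] if not np.isscalar(d) else d
    q=np.array([(u-K[0,2])/K[0,0]*z,-(v-K[1,2])/K[1,1]*z,-z,1])
    return (np.linalg.inv(W)@q)[:3]
def ray(n,u,v,h):
    p=arm.camera_params(n);K=np.array(p['K']);Wi=np.linalg.inv(np.array(p['world_to_cam']))
    a=Wi[:3,:3]@np.array([(u-K[0,2])/K[0,0],-(v-K[1,2])/K[1,1],-1]);o=Wi[:3,3]
    return o+a*(h-o[2])/a[2]
E
python3 - <<'E'
from h import *
for n in ['scene','side','wrist']:
    snap(n,n+'0'); p=arm.camera_params(n); print(n,{k:np.round(v,3).tolist() if not isinstance(v,str) else v for k,v in p.items()})
print(arm.read_state())
E
```

```text
pics
scene {'K': [[397.27, 0.0, 321.354], [0.0, 397.27, 195.762], [0.0, 0.0, 1.0]], 'world_to_cam': [[-0.141, 0.99, 0.003, 47.232], [-0.812, -0.117, 0.572, 379.462], [0.567, 0.079, 0.82, -1576.924], [0.0, 0.0, 0.0, 1.0]]}
side {'K': [[431.529, 0.0, 313.204], [0.0, 431.529, 197.453], [0.0, 0.0, 1.0]], 'world_to_cam': [[0.861, -0.508, 0.017, -465.598], [0.385, 0.673, 0.631, -285.484], [-0.332, -0.537, 0.775, -1176.145], [0.0, 0.0, 0.0, 1.0]]}
wrist {'K': [[309.707, 0.0, 316.439], [0.0, 309.707, 198.869], [0.0, 0.0, 1.0]], 'mount': [[0.0, 0.947, 0.321, 83.438], [1.0, -0.0, 0.0, -0.758], [0.0, 0.321, -0.947, -144.236], [0.0, 0.0, 0.0, 1.0]]}
{'clock': 0.15, 'joints': array([ 1.51957522e+00,  3.85391062e-01,  6.94144889e-03, -3.27823802e-04,
       -1.19395923e+00, -2.58574604e-01]), 'joint_vel': array([ 0.00020886, -0.00324689,  0.00530928,  0.00269899, -0.00017465,
        0.00197561]), 'joint_efforts': array([-2.97210963e-04, -3.92677188e+01,  1.88582200e+01,  4.18863595e+00,
       -3.40640676e-03, -7.83977470e-07]), 'position': array([190.41415763, 594.84270589, 230.47038814]), 'ee_rot': array([ 9.88017636e-01, -1.54338842e-01, -6.81033914e-05,  8.17696681e-04]), 'contact_force': array([ 0.81846629, -0.03279783, -0.44469492]), 'wrist_torque': array([ 0.0220835 ,  0.06940593, -0.00556545]), 'gripper_width': 85.06270844102326}
```

View pics/scene0.png

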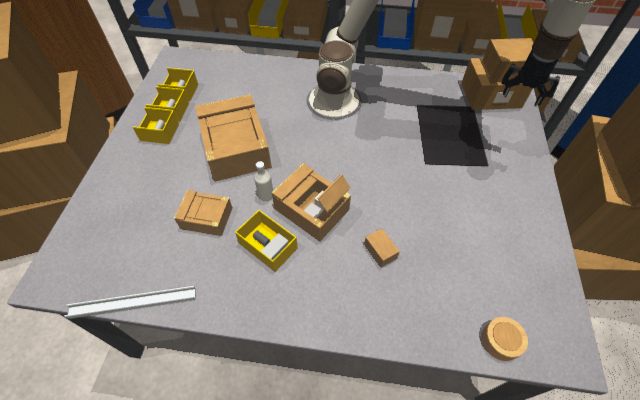

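View pics/side0.png

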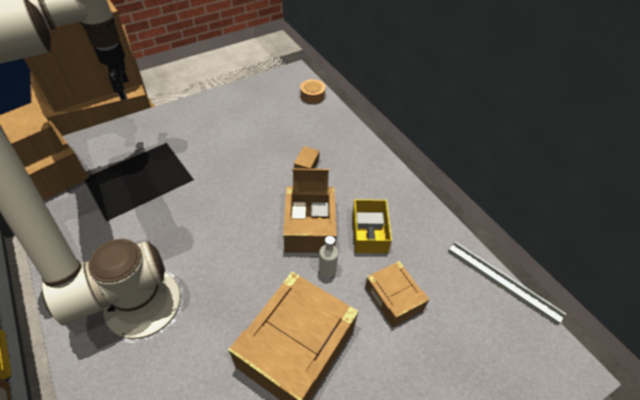

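View pics/wrist0.png

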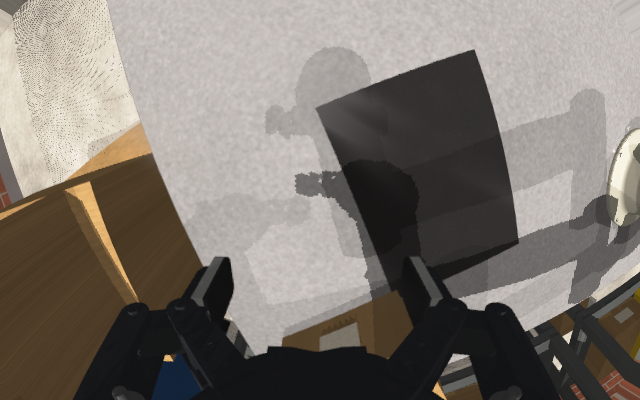

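Three cartons could be taken for it in the scene view: the large closed one at (233,135), the small closed one at (204,212) and the middle-sized open one at (312,200). The parts boxes at the right, (500,80), are background. I choose (312,200), and I'll check it in a crop.

```bash
python3 - <<'E'
import cv2,numpy as np
a=cv2.imread('pics/scene0.png')[150:280,230:410]; b=cv2.imread('pics/side0.png')[140:290,270:420]
cv2.imwrite('pics/c1.png',cv2.resize(a,None,fx=4.4,fy=4.4,interpolation=cv2.INTER_CUBIC))
cv2.imwrite('pics/c2.png',cv2.resize(b,None,fx=4,fy=4,interpolation=cv2.INTER_CUBIC))
E
```

```text
(no output)
```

View pics/c1.png

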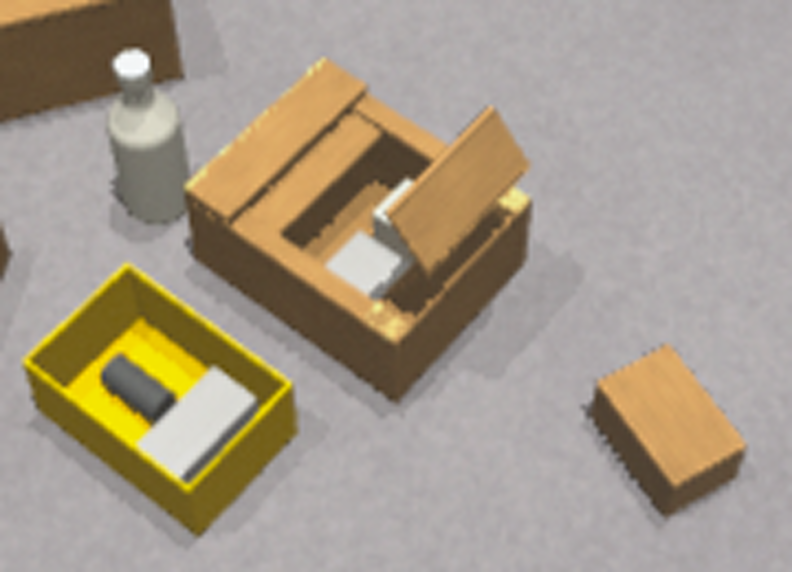

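View pics/c2.png

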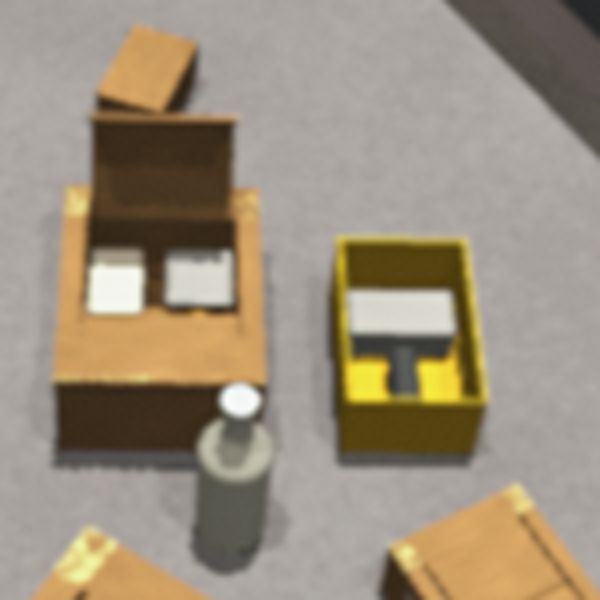

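The crop confirms the choice: an open carton with the raised lip at upper left, a standing bent flap at right and yellow tape marking the hinge end. Next I measure its corners.

```bash
python3 - <<'E'
from h import *
d=np.load('pics/scene0_d.npy'); d2=np.load('pics/side0_d.npy')
f=lambda x,y:(x/4.4+230-.4,y/4.4+150-.4)
g=lambda x,y:(x/4+270-.4,y/4+140-.4)
C={}
for nm,x,y,h in [('lipoutA',322,58,92),('lipoutB',187,184,92),('lipinA',368,92,92),('lipinB',232,220,92),('hA',531,203,82),('hB',398,340,82)]:
    C[nm]=ray('scene',*f(x,y),h); print(nm,C[nm].round(1))
for nm,x,y,h in [('hA',64,187,82),('hB',261,190,82),('lipoutA',53,383,92),('lipoutB',267,383,92)]:
    print('side',nm,ray('side',*g(x,y),h).round(1))
# depth pts: flap outer panel & lip, rim
for nm,x,y in [('lip',280,140),('flap outer',420,210),('flap',450,190),('flap',480,150),('flap',430,250),('rim',330,265)]:
    print(nm,pt('scene',*f(x,y),d).round(1))
for nm,x,y in [('inner',160,140),('inner',160,170),('inner',160,200),('inner',120,140),('inner',200,200)]:
    print('side',nm,pt('side',*g(x,y),d2).round(1))
print('bottle',pt('scene',*f(132,70),d).round(1),'bin',[ray('scene',*f(*q),70).round(0) for q in [(128,265),(25,362),(295,385),(200,490)]])
E
```

```text
lipoutA [409.4 -49.8  92. ]
lipoutB [ 533.9 -123.2   92. ]
lipinA [435.8 -11.8  92. ]
lipinB [559.1 -86.5  92. ]
hA [508.9 113.7  82. ]
hB [630.8  38.1  82. ]
side hA [504.5 110.   82. ]
side hB [635.8  31.5  82. ]
side lipoutA [408.3 -53.6  92. ]
side lipoutB [ 538.7 -128.6   92. ]
lip [487.6 -66.4  92.4]
flap outer [590.4  46.2 176.2]
flap [568.1  62.5 169.9]
flap [538.7  78.  176.3]
flap [610.6  55.4 163. ]
rim [560.7 -19.8  52.7]
side inner [567.7  71.7 138.5]
side inner [560.1  58.4 121.7]
side inner [556.7  52.   95.3]
side inner [542.1  87.5 137.3]
side inner [583.5  37.3  94.7]
bottle [ 492.  -163.5  158.4] bin [array([ 591., -154.,   70.]), array([ 675., -204.,   70.]), array([667., -25.,  70.]), array([750., -71.,  70.])]
```

```bash
cat >> h.py <<'E'
TH=np.deg2rad(58.9); Y=np.array([np.cos(TH),np.sin(TH)]); X=np.array([np.sin(TH),-np.cos(TH)]); C0=np.array([521.3,-7.0])
def tocart(P):
    P=np.asarray(P,float); q=P[...,:2]-C0
    return np.stack([q@X,q@Y,P[...,2]],-1)
def toworld(c): c=np.asarray(c,float); return np.r_[C0+c[0]*X+c[1]*Y,c[2]]
def cloud(n,d):
    p=arm.camera_params(n);K=np.array(p['K']);W=np.linalg.inv(np.array(p['world_to_cam']))
    v,u=np.nonzero(d>0); z=d[v,u]
    q=np.stack([(u-K[0,2])/K[0,0]*z,-(v-K[1,2])/K[1,1]*z,-z,np.ones_like(z)])
    return (W@q)[:3].T
E
python3 - <<'E'
from h import *
img=np.full((560,800,3),255,np.uint8)
for n,col in [('scene',(0,0,255)),('side',(255,0,0))]:
    P=tocart(cloud(n,np.load(f'pics/{n}0_d.npy')))
    s=P[(abs(P[:,0])<48)&(abs(P[:,1])<130)&(P[:,2]>10)&(P[:,2]<220)]
    for _,y,z in s: cv2.circle(img,(int(400+y*3),int(540-z*2.5)),2,col,-1)
    lip=P[(abs(P[:,0])<70)&(abs(P[:,1]+75)<12)&(P[:,2]>85)]; print(n,'lip z',np.median(lip[:,2]))
    rim=P[(P[:,2]>70)&(P[:,2]<100)&(abs(P[:,1])<80)];print('x ext',np.percentile(rim[:,0],[1,99]))
    e=P[(P[:,2]>85)&(P[:,2]<98)&(abs(P[:,0])<60)&(P[:,1]<0)];print('y lip',np.percentile(e[:,1],[1,99]))
    if n=='side':
        f=P[(abs(P[:,0])<50)&(P[:,1]>60)&(P[:,2]>95)&(P[:,2]<145)&(P[:,1]<110)]
        a=np.polyfit(f[:,2],f[:,1],1);print('inner y=',a, 'angle',np.pi/2+np.arctan(a[0]))
    else:
        f=P[(abs(P[:,0])<60)&(P[:,1]>55)&(P[:,2]>158)&(P[:,1]<97)]
        a=np.polyfit(f[:,1],f[:,2],1);print('outer z=',a,np.arctan(-a[0]),'x',np.percentile(f[:,0],[2,98]),'ymin',f[:,1].min(),f[:,2].max(), len(f))
cv2.imwrite('pics/prof.png',img)
E
```

```text
scene lip z 91.93336257358015
x ext [-75.57500836 232.33899512]
y lip [-1758.86166847   -51.7422339 ]
outer z= [ -1.0887861  266.11423968] 0.8278786662554197 x [-52.74302513  51.79129087] ymin 69.5911172296911 192.28195584224113 440
side lip z 91.70619983250606
x ext [-71.82000325 234.09361942]
y lip [-523.33499225  -53.12061998]
inner y= [ 0.51964609 21.06542986] angle 2.050036996682416
```

View pics/prof.png

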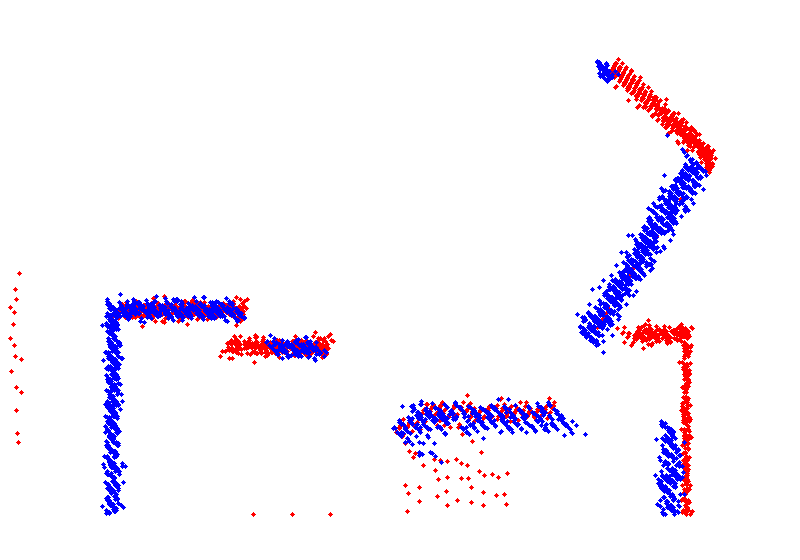

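drive_tool:
  steps:
    - [0.019, 0.012, -0.01, 0, 0]
    - [0.038, 0.024, 0, 0, 0]
    - [0.038, 0.024, 0, 0, 0]
    - [0.038, 0.024, 0, 0, 0]
    - [0.038, 0.024, 0, 0, 0]
    - [0.038, 0.024, 0, 0, 0]
    - [0.038, 0.024, 0, 0, 0]
    - [0.038, 0.024, 0, 0, 0]
    - [0.038, 0.024, 0, 0, 0]
    - [0.038, 0.024, 0, 0, 0]
    - [0.038, 0.024, 0, 0, 0]
    - [0.038, 0.024, 0, 0, 0]
    - [0.038, 0.024, 0, 0, 0]
    - [0.038, 0.024, 0, 0, 0]
    - [0.019, 0.012, 0, 0, 0]
    - [0, 0, 0, 0, 0]

```text
clock: 1.75
position: [595.9, 109.7, 241.1]
ee_rot: [0.988, -0.157, -0.0, 0.0]
contact_force: [0.5, 0.1, -0.5]
gripper_width: 0.2
```

drive_tool:
  steps:
    - [0, 0, 0, 8.5, 0]
    - [0, 0, 0, 8.5, 0]
    - [0, 0, 0, 8.5, 0]
    - [0, 0, 0, 8.5, 0]
    - [0, 0, 0, 8.5, 0]
    - [0, 0, 0, 8.5, 0]
    - [0, 0, 0, 8.5, 0]
    - [0, 0, 0, 8.5, 0]
    - [0, 0, 0, 8.5, 0]
    - [0, 0, 0, 8.5, 0]
    - [0, 0, 0, 8.5, 0]
    - [0, 0, 0, 8.5, 0]
    - [0, 0, 0, 1.4, 0]
    - [0, 0, 0, 0, 0]

```text
clock: 3.15
position: [594.2, 113.2, 241.6]
ee_rot: [-0.492, 0.87, 0.0, 0.0]
contact_force: [-0.1, 0.1, -0.2]
gripper_width: 0.1
```

```bash
cat >> h.py <<'E'
def st():
    from scipy.spatial.transform import Rotation as R
    s=arm.read_state(); r=R.from_quat(s['ee_rot']).as_matrix()
    print('t',s['clock'],'cart',tocart(s['position']).round(1),'F',np.round(s['contact_force'],1),'j6',s['joints'][5].round(2),'xyaw',np.rad2deg(np.arctan2(r[1,0],r[0,0])).round(2),'w',round(s['gripper_width'],1),'zdown',r[2,2].round(4))
E
python3 -c "
from h import *
st();snap('side','side1')"
```

```text
t 3.15 cart [  0.4 140.6 241.6] F [-0.1  0.1 -0.2] j6 -1.0 xyaw -120.99 w 0.1 zdown -1.0
```

View pics/side1.png

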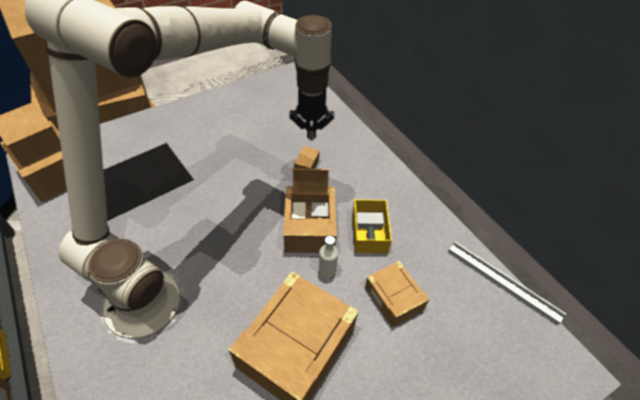

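drive_tool:
  steps:
    - [0, 0, 0.02, 0, 0]
    - [0, 0, 0.03, 0, 0]
    - [0, 0, 0.03, 0, 0]
    - [0, 0, 0.02, 0, 0]
    - [0.014, 0, 0, 0, 0]
    - [0.012, 0, 0, 0, 0]
    - [0.006, 0, -0.001, 0, 0]
    - [0.006, 0, -0.001, 0, 0]
    - [0.006, 0, -0.002, 0, 0]
    - [0.006, 0, -0.002, 0, 0]
    - [0.006, 0, -0.001, 0, 0]
    - [0.006, 0, -0.001, 0, 0]
    - [0, 0, 0, 0, 0]

```text
clock: 4.5
position: [562.0, 59.2, 149.3]
ee_rot: [-0.491, 0.871, 0.0, -0.0]
contact_force: [0.4, -0.6, 0.3]
gripper_width: -0.4
```

```bash
cat >> h.py <<'E'
def prof(tag,cams=('scene','side')):
    img=np.full((560,800,3),255,np.uint8)
    for n,col in zip(cams,[(0,0,255),(255,0,0)]):
        im,d=snap(n,n+tag); P=tocart(cloud(n,d))
        s=P[(abs(P[:,0])<48)&(abs(P[:,1])<130)&(P[:,2]>10)&(P[:,2]<220)]
        for x,y,z in s: cv2.circle(img,(int(400+y*3),int(540-z*2.5)),2,col if abs(x)>22 else (0,180,0),-1)
    for y0 in (-53,65,-65,95,-95): cv2.line(img,(400+3*y0,540-150),(400+3*y0,540-250),(0,0,0),1)
    cv2.imwrite(f'pics/prof{tag}.png',img)
E
python3 -c "
from h import *
st();prof('2')"
```

```text
t 4.5 cart [  0.6  77.7 149.3] F [ 0.4 -0.6  0.3] j6 -0.94 xyaw -121.19 w -0.4 zdown -1.0
```

View pics/prof2.png

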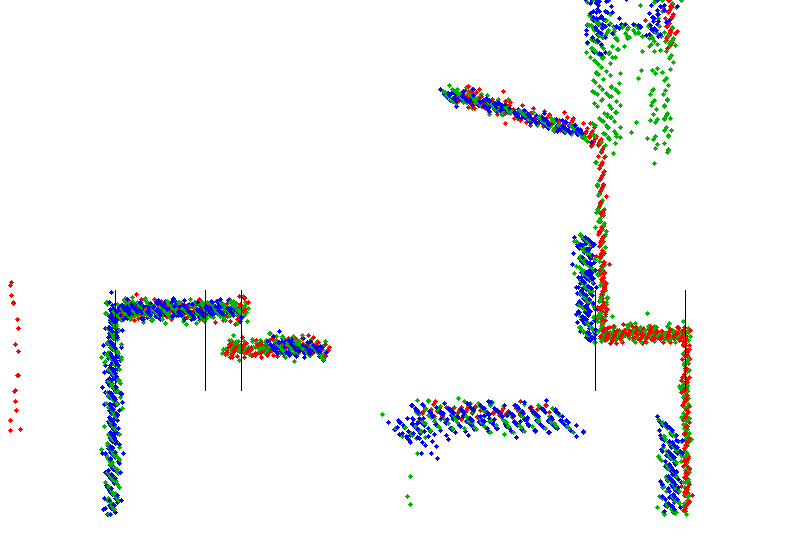

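View pics/scene2.png

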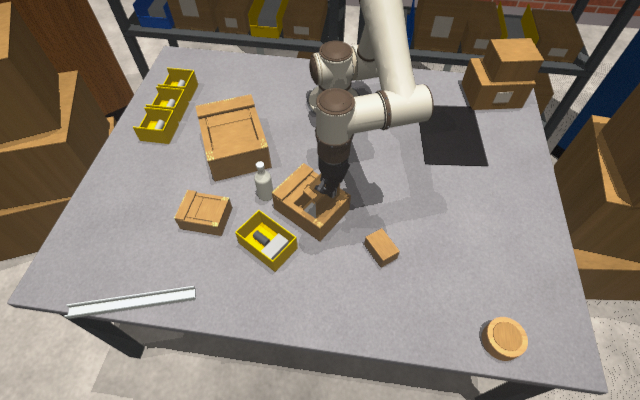

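drive_tool:
  steps:
    - [0.006, 0, 0, 0, 0]
    - [0.006, 0, 0, 0, 0]
    - [0.006, 0, 0.001, 0, 0]
    - [0.007, 0, 0.002, 0, 0]
    - [0.005, 0, 0.002, 0, 0]
    - [0.005, 0, 0.002, 0, 0]
    - [0.004, 0, 0.003, 0, 0]
    - [0.005, 0, 0.003, 0, 0]
    - [0.004, 0, 0.003, 0, 0]
    - [0.004, 0, 0.004, 0, 0]
    - [0.003, 0, 0.004, 0, 0]
    - [0.004, 0, 0.004, 0, 0]
    - [0.002, 0, 0.003, 0, 0]
    - [0.001, 0, 0.002, 0, 0]
    - [0, 0, 0, 0, 0]

```text
clock: 6.1
position: [530.3, 6.7, 115.9]
ee_rot: [-0.491, 0.871, 0.0, -0.0]
contact_force: [-0.3, 0.7, 0.3]
gripper_width: 0.0
```

```bash
python3 -c "
from h import *
st();prof('3')
a=cv2.imread('pics/side3.png')[140:290,250:400];b=cv2.imread('pics/scene3.png')[150:280,250:380]
cv2.imwrite('pics/c3.png',np.hstack([cv2.resize(a,(400,400)),cv2.resize(b,(400,400))]))"
```

```text
t 6.1 cart [  0.6  16.4 115.9] F [-0.3  0.7  0.3] j6 -0.86 xyaw -121.16 w 0.0 zdown -1.0
```

View pics/prof3.png

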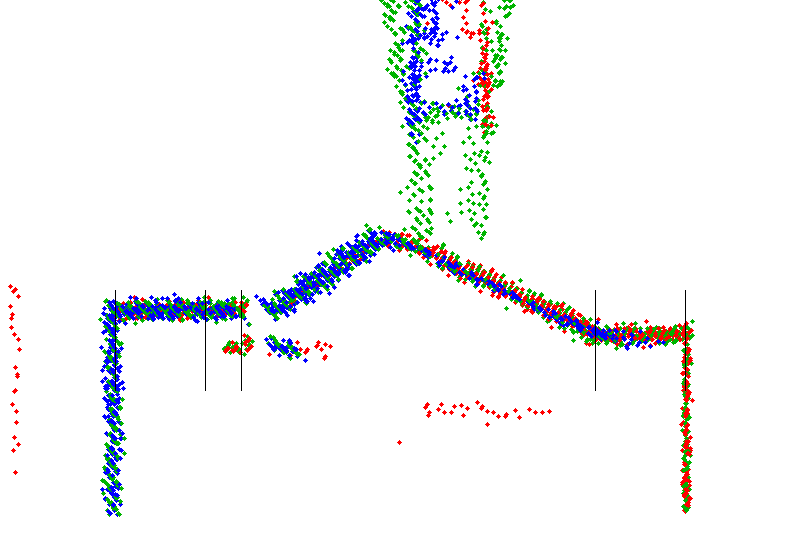

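View pics/c3.png

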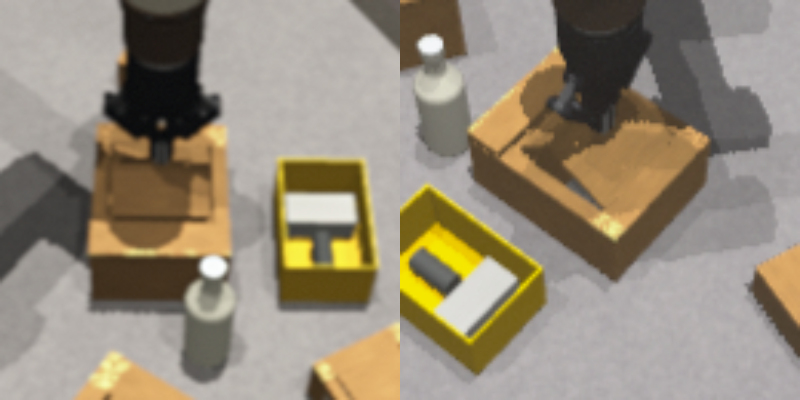

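```bash
cat >> h.py <<'E'
def fit(tag,yi=(10,55),yo=(-38,-12)):
    for n in ('scene','side'):
        P=tocart(cloud(n,np.load(f'pics/{n}{tag}_d.npy')))
        P=P[(abs(P[:,0])<48)&(abs(P[:,0])>20)&(P[:,2]>80)&(P[:,2]<130)]
        for nm,(a,b) in (('in',yi),('out',yo)):
            q=P[(P[:,1]>a)&(P[:,1]<b)]
            if len(q)<15: print(n,nm,len(q));continue
            k=np.polyfit(q[:,1],q[:,2],1); r=q[:,2]-np.polyval(k,q[:,1]); q=q[abs(r)<5];k=np.polyfit(q[:,1],q[:,2],1)
            print(n,nm,len(q),'angle',np.arctan(-k[0]).round(3),'z at',a,b,np.polyval(k,[a,b]).round(1))
E
python3 -c "
from h import *
fit('3')"
```

```text
scene in 277 angle 0.52 z at 10 55 [114.6  88.8]
scene out 43 angle -0.679 z at -38 -12 [ 94.8 115.7]
side in 106 angle 0.529 z at 10 55 [113.8  87.4]
side out 186 angle -0.685 z at -38 -12 [ 95.4 116.6]
```

drive_tool:
  steps:
    - [0.001, 0, 0.002, 0, 0]
    - [0.001, 0, 0.002, 0, 0]
    - [0.001, 0, 0.001, 0, 0]
    - [0, 0, 0, 0, 0]

```text
clock: 6.6
position: [528.9, 4.3, 111.1]
ee_rot: [-0.491, 0.871, 0.0, -0.0]
contact_force: [-0.2, 0.0, -0.1]
gripper_width: -0.1
```

```bash
python3 -c "
from h import *
st();prof('4');fit('4')"
```

```text
t 6.6 cart [  0.7  13.5 111.1] F [-0.2  0.  -0.1] j6 -0.86 xyaw -121.16 w -0.1 zdown -1.0
scene in 264 angle 0.441 z at 10 55 [109.1  87.8]
scene out 36 angle -0.799 z at -38 -12 [ 86.4 113.2]
side in 129 angle 0.443 z at 10 55 [107.9  86.5]
side out 186 angle -0.734 z at -38 -12 [ 88.8 112.2]
```

View pics/prof4.png

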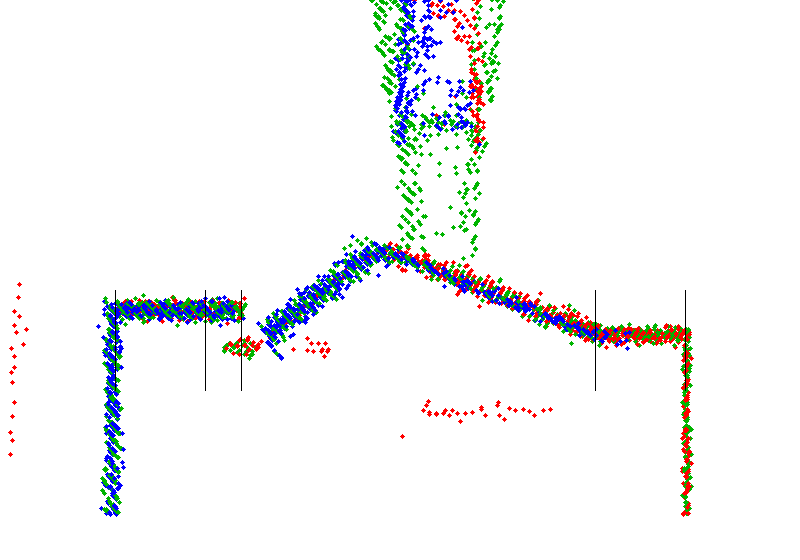

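drive_tool:
  steps:
    - [0, 0, -0.006, 0, 0]
    - [0, 0, -0.008, 0, 0]
    - [0.008, 0, 0, 0, 0]
    - [0.0085, 0, 0, 0, 0]
    - [0.005, 0, 0, 0, 0]
    - [0, 0, 0.005, 0, 0]
    - [0, 0, 0.004, 0, 0]
    - [0, 0, 0.004, 0, 0]
    - [0, 0, 0.004, 0, 0]
    - [0, 0, 0.004, 0, 0]
    - [0, 0, 0, 0, 0]

```text
clock: 7.8
position: [517.9, -13.9, 103.6]
ee_rot: [-0.491, 0.871, 0.0, -0.0]
contact_force: [-0.1, -0.8, -0.1]
gripper_width: -0.1
```

```bash
python3 -c "
from h import *
st();prof('5');fit('5',(10,55),(-40,-22))"
```

```text
t 7.8 cart [  0.7  -7.7 103.6] F [-0.1 -0.8 -0.1] j6 -0.83 xyaw -121.16 w -0.1 zdown -1.0
scene in 248 angle 0.268 z at 10 55 [97.6 85.3]
scene out 35 angle -0.527 z at -40 -22 [88.4 98.9]
side in 76 angle 0.334 z at 10 55 [97.7 82.1]
side out 122 angle -0.525 z at -40 -22 [88.6 99.1]
```

View pics/prof5.png

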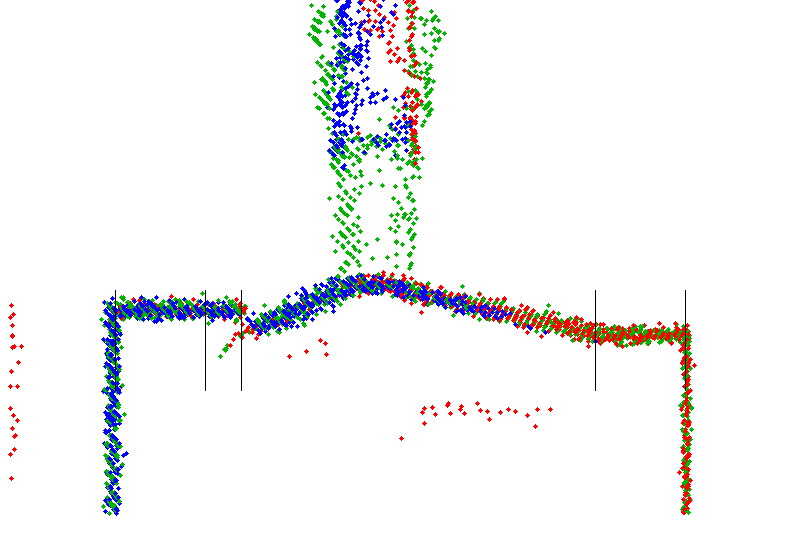

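drive_tool:
  steps:
    - [0.001, 0, 0.003, 0, 0]
    - [0.001, 0, 0.003, 0, 0]
    - [0.001, 0, 0.003, 0, 0]
    - [0.001, 0, 0.003, 0, 0]
    - [0.001, 0, 0.003, 0, 0]
    - [0.001, 0, 0.003, 0, 0]
    - [0, 0, 0.002, 0, 0]
    - [0, 0, 0, 0, 0]

```text
clock: 8.7
position: [514.2, -19.4, 83.8]
ee_rot: [-0.491, 0.871, 0.0, -0.001]
contact_force: [0.7, 0.8, -0.6]
gripper_width: -0.2
```

```bash
python3 -c "
from h import *
st();prof('6');fit('6',(5,60),(-50,-27))"
```

```text
t 8.7 cart [  0.4 -14.3  83.8] F [ 0.7  0.8 -0.6] j6 -0.82 xyaw -121.17 w -0.2 zdown -1.0
scene in 257 angle 0.008 z at 5 60 [83.4 83. ]
scene out 45 angle -0.046 z at -50 -27 [82.4 83.4]
side in 35 angle 0.14 z at 5 60 [83.5 75.7]
side out 102 angle -0.027 z at -50 -27 [82.6 83.2]
```

View pics/prof6.png

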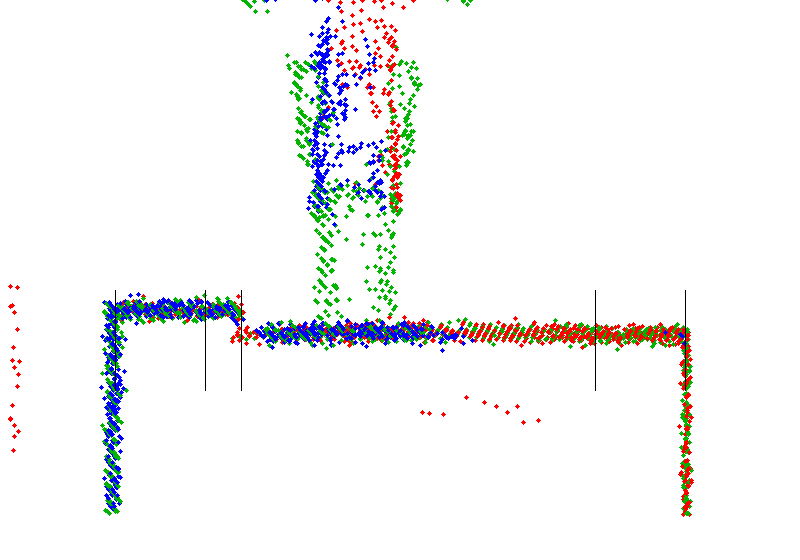

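Nearly flat. I'll press the last couple of mm gently.

drive_tool:
  steps:
    - [0, 0, 0.001, 0, 0]
    - [0, 0, 0.001, 0, 0]
    - [0, 0, 0, 0, 0]

```text
clock: 9.1
position: [514.5, -19.3, 82.1]
ee_rot: [-0.491, 0.871, 0.0, -0.0]
contact_force: [-0.1, -1.2, -1.7]
gripper_width: -0.3
```

```bash
python3 -c "
from h import *
st()"
```

```text
t 9.1 cart [  0.6 -14.   82.1] F [-0.1 -1.2 -1.7] j6 -0.82 xyaw -121.16 w -0.3 zdown -1.0
```

drive_tool:
  steps:
    - [0, 0, 0.001, 0, 0]
    - [0, 0, 0, 0, 0]

```text
clock: 9.3
position: [514.8, -19.2, 81.7]
ee_rot: [-0.491, 0.871, -0.0, -0.0]
contact_force: [-1.5, -0.8, 4.0]
gripper_width: 0.1
```

drive_tool:
  steps:
    - [0, 0, 0.001, 0, 0]
    - [0, 0, 0, 0, 0]

```text
clock: 9.5
position: [514.8, -19.3, 81.5]
ee_rot: [-0.492, 0.871, -0.0, -0.0]
contact_force: [-3.9, 0.4, 9.8]
gripper_width: 0.0
```

It has reached the firm stop: 10 N with the tip at 81.5 mm. I'll lift straight up, then move away.

drive_tool:
  steps:
    - [0, 0, -0.003, 0, 0]
    - [0, 0, -0.01, 0, 0]
    - [0, 0, -0.03, 0, 0]
    - [0, 0, -0.04, 0, 0]
    - [0, 0, -0.04, 0, 0]
    - [-0.02, 0, -0.03, 0, 0]
    - [-0.04, 0, 0, 0, 0]
    - [-0.045, 0, 0, 0, 0]
    - [-0.045, 0, 0, 0, 0]
    - [-0.045, 0, 0, 0, 0]
    - [-0.02, 0, 0, 0, 0]
    - [0, 0, 0, 0, 0]
    - [0, 0, 0, 0, 0]

```text
clock: 10.8
position: [625.8, 165.0, 232.9]
ee_rot: [-0.492, 0.871, 0.0, -0.001]
contact_force: [-0.4, -0.4, -0.1]
gripper_width: -0.2
```

```bash
python3 -c "
from h import *
st();prof('7');fit('7',(-10,60),(-48,-20))
d=np.load('pics/scene7_d.npy')
print(ray('scene',303.2-.4+0.0,163.2-.4,92).round(1))
a=cv2.imread('pics/side7.png')[140:290,250:400];b=cv2.imread('pics/scene7.png')[150:280,230:360]
cv2.imwrite('pics/c7.png',np.hstack([cv2.resize(a,(400,400)),cv2.resize(b,(400,400))]))
# changes in other objects
for n in('scene','side'):
    A=cv2.imread(f'pics/{n}0.png').astype(int);B=cv2.imread(f'pics/{n}7.png').astype(int)
    cv2.imwrite(f'pics/diff{n}.png',np.clip(abs(A-B).max(2)*2,0,255).astype(np.uint8))
"
```

```text
t 10.8 cart [  0.7 201.2 232.9] F [-0.4 -0.4 -0.1] j6 -1.05 xyaw -121.12 w -0.2 zdown -1.0
scene in 286 angle 0.005 z at -10 60 [82.7 82.3]
scene out 105 angle 0.006 z at -48 -20 [82.5 82.3]
side in 258 angle 0.005 z at -10 60 [82.4 82.1]
side out 108 angle 0.013 z at -48 -20 [82.3 82. ]
[409.4 -49.7  92. ]
```

View pics/prof7.png

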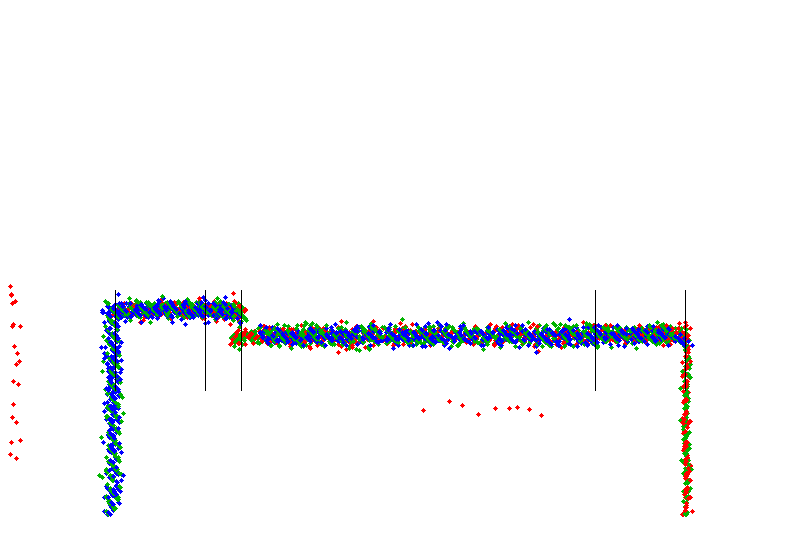

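View pics/c7.png

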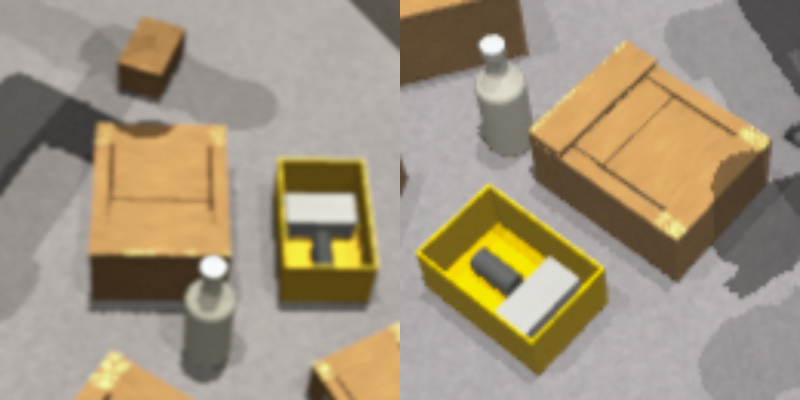

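View pics/diffside.png

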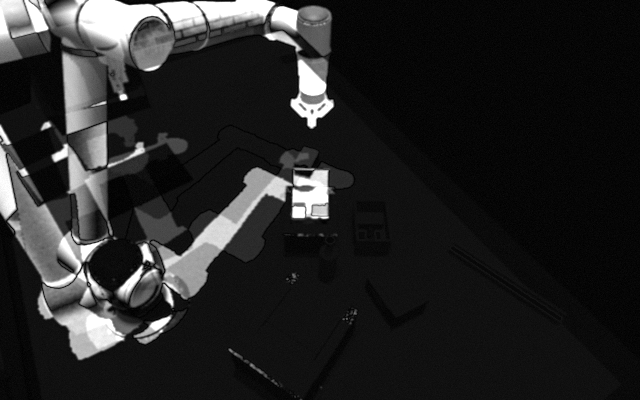

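The flap is flat and its edge runs under the lip. The difference picture shows only the arm, its shadows and the flap changed, so the carton and the other objects have not moved. I'm handing it in.

```bash
python3 -c "
from bench import arm
print(arm.job_done())"
```

```text
the job is handed in; nothing more can be done
None
```

The middle-sized carton is closed, with the flap flat and its free edge tucked under the lip. I handed it in at about 10.9 s.

**What I did:** With the fingers shut, I pushed the flap over from behind, still bent at about 1.2 rad. Its edge came down at the ledge at about carton y −44 mm, 9 mm short of the lip. I then pressed straight down on the crease until it reached a firm stop, at about 10 N, and backed the arm well clear.

**Last checks, from both cameras:**
- **Flap:** both panels fit level to within 0.01 rad, with their upper face at about 82 mm. Flat at full length, the edge lies at about carton y −65 mm, under the lip. The edge itself can't be seen there, so that position follows from the flap's given length.
- **Carton:** the lip and end wall sit where they were at the start, within measurement noise.
- **Bin, bottle and small box:** the side-camera before/after difference picture shows no movement of any of them, only shadow changes around the small box.

One fit during pressing disagreed: the side camera gave 0.14 rad for the inner panel, from only 35 points beside the finger. With the arm clear, both cameras gave 0.005 rad.

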